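# Shut and lock the drive cover of the ink grinder

## Robot

A 6-joint arm with a two-finger parallel gripper is mounted at the origin on a cart in front of the work surface, level with it; the furniture and walls round the work are solid. World frame = base frame: x ahead of the robot, y to its left, z up, the work surface at z = 0. Lengths are in m, angles in rad, forces in N, time in s.
With the tool pointing down it reaches from about 0.25 to 0.775 m from the base axis. Payload 4 kg.
Tool frame: the origin (TCP) lies at the very end of the fingers, on their centre line; the grasp point (between the pads) lies 19 mm behind it; z points along the fingers, y is the line along which they close (so a half turn about z gives the same grasp; the last joint's range is limited). The gripper opens to 94 mm and grips with 3 to 60 N. Pads are 16 mm wide; open, the fingers measure 119 mm over their backs; the gripper's body (75 mm by 177 mm) begins 78 mm behind the grasp point.
Start: joints at [-1.303, 0.087, 1.371, -0, 1.684, -0.103], TCP at [0.199, -0.513, 0.206] pointing down, gripper open.
Joint ranges: [-3.1, 3.1], [-0.76, 2.03], [0.27, 2.55], [-1.08, 4.22], [0.17, 2.65], [-2.57, 2.57]. Speed limits (rad/s): [2.79, 2.79, 3.14, 3.14, 3.14, 3.14].

## Interface

Orientations are given as [roll, pitch, yaw] about the fixed x, y, z axes, in that order (R = Rz(yaw) Ry(pitch) Rx(roll)).
In Python, from bench import robot gives the robot as it stands. The module is installed in compiled form; this text tells all that it offers.
- The arm moves only by the tool move_arm, never from a script. Its argument "deltas" is one flat list of numbers, 7 for each row, row after row: the turn, a rotation vector about the tool's x, y, z in rad, then the shift along the tool's x, y, z in cm, then the closure, from -1 (fully open) to 1 (shut). A call has 1 to 8 rows; each row is the pose to reach, as a shift and turn from the pose commanded when the call began, along the tool's axes at that moment; what a row does not reach only later rows make up. A row lasts 1/10 s, in which the tool goes at most 50 mm and 8.59 degrees, less where a joint would pass 70% of its speed; a pose out of reach is approached as far as the arm can. A call with a gripper value outside its range is refused whole. The fingers move at their own pace and stop on an object; the grip force is fixed at half the most. Time passes only in rows, so rows that repeat a pose let the fingers close. It gives the time, the measured TCP pose, the force, the opening and the grip force at its end, in the units of the state.
- robot.get_obs(): the state, without advancing time (a new reading comes with each control period).
- robot.snapshot(name): name is "side" or "top" or "wrist"; returns a dict with "image" (384x512x3 uint8, red, green, blue), "depth" (384x512 float32, m along the optical axis (not along the pixel's ray), 0 where there is no reading), "fov_y" (degrees; the focal length in pixels is half the picture's height over the tangent of half this angle, whatever the lens; pixels are square), "cx", "cy" (the principal point, pixels), "origin" and "orientation" of the camera in the world; the wrist camera has in their place "T_tool_cam" (4x4, takes a point from camera to tool coordinates, whose origin is the TCP and whose axes are the flange's). Camera axes: x right, y up, looking along -z (the intrinsics and any distortion apply to the point x, -y, -z); pixel columns grow to the right and rows downward; lengths in m; the calibration is good to about 2 mm. A picture is of the moment at which its call begins: read the wrist's pose just before it.
- robot.close_job(): hands the job in; it is judged then, once.
The state is a dict: "time": time; "joint_positions": joint angles; "qvel": joint speeds; "joint_torque": joint torques, N m; "tool_pos": TCP position; "ee_rot": TCP orientation; "wrist_force": force on the tool from outside, world axes, zero at the start; "wrist_torque": the same for the moment, N m; "width": finger opening in m; "finger_force": force on a finger pad.
Only numpy, scipy, OpenCV 4.12 (cv2) and the standard library are available. Lean on these libraries where they do the work, as an engineer would, in place of code of your own. Each camera call takes 0.05 s, during which the arm holds its last target. There are 200 camera calls.

## Task

The sprung drive cover on the front half of the electric ink grinder stands ajar. With a fingertip in the finger slot of one of its two round quarter-turn fasteners, press the cover fully down and, while it is down, turn that fastener clockwise a quarter turn to its stop so that it holds the cover; then turn the other fastener to its stop too, so that the cover stays shut by itself. Grip and lift nothing: do not raise the cover any further, and leave the loose things on and around the machine where they are.

Things in the scene. Friction and masses are not known exactly. Their poses are not given: they have to be found in the camera images.
- grinder: Electric ink grinder, immovable: grey housing, front face at x = -130 mm, rear at 105, 200 wide (y, +y its left seen from the robot), z up; origin 16 mm over the table, mid-width. All heights here are from this origin. Front half: drive cover. Rear (x over 12): deck at height 86 with a dish and an upright ink stick in a holder, top at height 180, at (63, 17). A knob and a switch on the front face are for show.
- cover (a joint): Angle of the grey drive cover (137 x 200 mm), rad: 0 = pressed down on its stop, level; grows as the front edge rises. A spring holds it ajar at 0.4 to 0.6; pressing it down at a fastener takes 4 to 6 N, and it springs up unless a cam holds it. A cam can catch only when it is pressed below about 0.03; locked, it rests at about 0.02.
- cover_hinge (a point): Middle of the cover's hinge axis, which runs along the grinder's y at grinder x = 8 mm, height 87. Turns with the cover: x square to the hinge in the plane of the cover's top, -x towards its front edge (138 mm away); z square to the cover.
- fastener_left (a joint): Turn of the left fastener, rad, clockwise from above: 0 = open (slot points front to back), 1.571 = locked, at its stop (slot parallel to the cover's front edge). Starts at 0 to 0.3 and stays where left. Turning takes about 3 N near the slot's end, some more as the cam tongue passes under its keeper inside the front wall; turned with the cover up, the tongue blocks closing.
- fastener_right (a joint): The same for the right fastener; it also turns clockwise.
- slot_left (a point): Left fastener: centre of its slot floor, on its axis, 88 mm in front of the hinge and 52 left (+y) of the middle, 3 above the cover's top (90 high when level). Turns with it: x along the slot, z up from the cover. Black dial 78 mm across, cut right across by a slot 38 wide, 9.5 deep; a fixed ring, 82 inside, 93 outside, as high as the dial, surrounds it. Push a slot wall 15 to 24 mm from the axis.
- slot_right (a point): The same on the right fastener, 52 mm right (-y) of the middle.
- spare_stick: Bystander: loose black ink stick, 75 mm long, 20 wide, 10 thick, lying on the grinder's rear deck, right of the dish and just behind the cover; origin under its centre.
- ink_bottle: Bystander: dark round ink bottle with a pointed red cap, 48 mm across, 128 tall, standing; origin under its centre.
- water_dropper: Bystander: white ceramic water dropper like a tiny teapot, 55 x 69 mm, 34 tall; origin under its centre.
- seal_a: Bystander: brown stone seal with a domed top, 20 mm square, 54 tall, standing; origin under its centre.
- seal_b: Bystander: grey-green stone seal lying down, 16 x 49 mm, 16 high; origin under its centre.
- clip_tin: Bystander: grey lidded tin, 54 x 76 mm, 23 high; origin under its centre.
- glue_stick: Bystander: white glue stick with a blue cap, 25 mm across, 88 tall, standing; origin under its centre.

How it is judged:
By the outcome, as a careful person would: the job done as asked, in the order asked, and still so for the second after the job is handed in, with the robot touching nothing.
It also fails if it takes over 48 s, if anything falls off the work surface, if the arm or the gripper's body presses on something with over 40 N, if the wrist force passes 120 N, or if a joint passes its speed limit or range.

## Working session

There is one attempt and no reset: what is moved stays moved. The work goes in short steps, Python scripts to look and compute and a tool call to move; the robot and the scene stay as the last step left them, time stands still between calls to the robot, and variables do not carry over. Pictures are saved under pics/ and viewed, at most 10 in all, crops included, and the job is handed in when it is done.

Besides the shell and the picture viewer there is one more tool, called after "Request:" in YAML: its name, and indented under it one key for each argument. move_arm: Moves the arm, as the interface text tells. Its arguments: {"type":"object","properties":{"deltas":{"type":"array","items":{"type":"number"}}},"required":["deltas"]}

```bash
mkdir -p pics
cat > h.py <<'E'
import numpy as np, cv2
from bench import robot
from scipy.spatial.transform import Rotation as R
def snap(n):
    o=robot.get_obs(); s=robot.snapshot(n)
    if n=="wrist":
        T=np.eye(4);T[:3,:3]=tool_R(o);T[:3,3]=o["tool_pos"];T=T@s["T_tool_cam"]
    else:
        T=np.eye(4);q=np.array(s["orientation"]);
        T[:3,:3]=q if q.shape==(3,3) else (R.from_euler('xyz',q).as_matrix() if q.size==3 else R.from_quat(q).as_matrix())
        T[:3,3]=s["origin"]
    s["T"]=T; return s
def tool_R(o):
    q=np.array(o["ee_rot"]); return q if q.shape==(3,3) else R.from_euler('xyz',q).as_matrix()
def cloud(s):
    d=s["depth"];h,w=d.shape;f=h/2/np.tan(np.radians(s["fov_y"])/2)
    u,v=np.meshgrid(np.arange(w),np.arange(h))
    p=np.stack([(u-s["cx"])/f*d,-(v-s["cy"])/f*d,-d],-1)
    return p@s["T"][:3,:3].T+s["T"][:3,3]
E
python3 - <<'E'
from h import *
o=robot.get_obs();print(o)
for n in("top","side"):
    s=snap(n);print(n,{k:v for k,v in s.items() if k not in("image","depth")})
    cv2.imwrite(f"pics/{n}0.png",cv2.resize(s["image"][:,:,::-1],(800,600)))
    np.savez(f"{n}0.npz",c=cloud(s),i=s["image"],d=s["depth"])
E
```

```text
{'time': 0.0, 'joint_positions': array([-1.30310306e+00,  8.79257044e-02,  1.37224038e+00, -1.66518465e-05,
        1.68359449e+00, -1.03097760e-01]), 'qvel': array([-9.92120773e-04,  1.99115325e-04,  4.44373507e-04,  3.56341626e-05,
       -1.03041424e-03,  8.35053067e-04]), 'joint_torque': array([ 8.89715557e-04, -3.40187466e+01, -3.02426648e+01,  7.18889432e-02,
        3.30461701e-02, -1.65620158e-04]), 'tool_pos': array([ 0.19913983, -0.51209496,  0.20432723]), 'ee_rot': array([-3.13943454e+00, -2.06649334e-04,  3.70788949e-01]), 'wrist_force': array([ 0.45819635, -0.04369841, -0.15749697]), 'wrist_torque': array([-0.02676708, -0.01269832, -0.05124672]), 'finger_force': 0.0, 'width': 0.09402431515679516}
top {'fov_y': 54.14771940242443, 'cx': 256.2412853216998, 'cy': 189.31346954660498, 'origin': array([0.44746963, 0.2097361 , 1.13404398]), 'orientation': array([ 0.09568321, -0.00958227, -1.56451319]), 'T': array([[ 0.00628281,  0.99540045, -0.09559532,  0.44746963],
       [-0.99993435,  0.00716979,  0.00893783,  0.2097361 ],
       [ 0.00958212,  0.09553289,  0.99538015,  1.13404398],
       [ 0.        ,  0.        ,  0.        ,  1.        ]])}
side {'fov_y': 50.2001175951122, 'cx': 255.4310932650969, 'cy': 192.16203714932473, 'origin': array([0.12005709, 0.89482749, 0.63860553]), 'orientation': array([ 0.98999817, -0.01328102, -2.59662398]), 'T': array([[-0.85506812,  0.29393145, -0.42715667,  0.12005709],
       [-0.51834558, -0.46345423,  0.71869885,  0.89482749],
       [ 0.01328063,  0.83595124,  0.548643  ,  0.63860553],
       [ 0.        ,  0.        ,  0.        ,  1.        ]])}
```

View pics/top0.png

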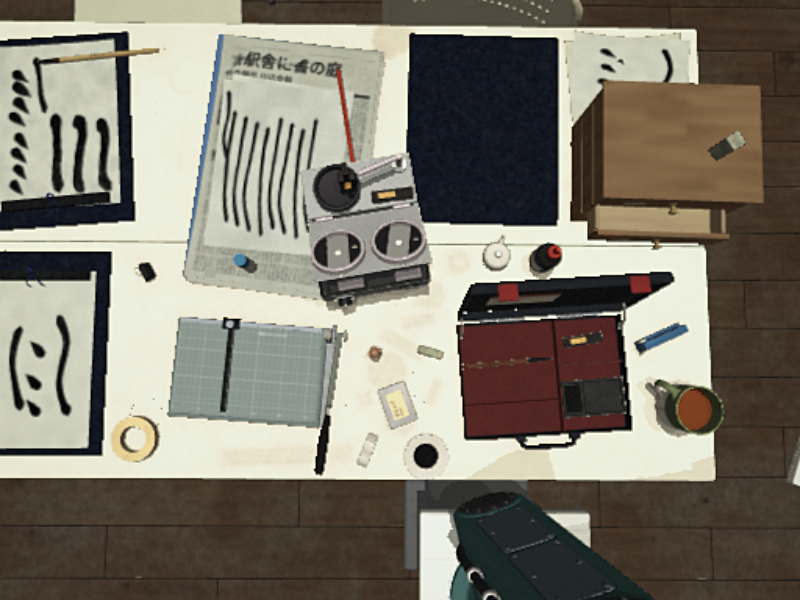

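View pics/side0.png

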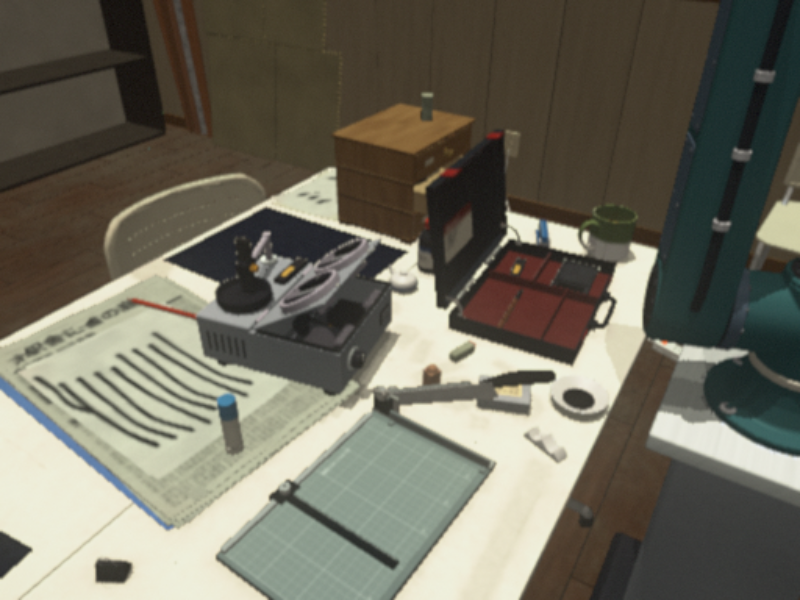

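The top view shows the grinder around (365,230), with dials at about (337,250) and (400,242) and the cover ajar. The briefcase lid is to its right at (560,290).

Run:
```python
from h import *
z=np.load("top0.npz");c=z["c"];im=z["i"]
x0,x1,y0,y1=180,290,90,200
sub=c[y0:y1,x0:x1]
m=(abs(sub[...,2]-.102)<.006)
n,l,st,ce=cv2.connectedComponentsWithStats(m.astype(np.uint8))
k=1+np.argmax(st[1:,4]);P=sub[l==k]
print(P[:,2].mean(),len(P));r=cv2.minAreaRect((P[:,:2]*1000).astype(np.float32));print(r,cv2.boxPoints(r))
for (u,v) in[(337,250),(400,242),(337,230),(400,222),(337,268),(400,260),(320,252),(420,242),(355,165),(330,285),(425,270),(310,205),(415,190)]:
    print(u,v,c[int(v/1.5625),int(u/1.5625)].round(4))
cv2.imwrite("pics/crop0.png",cv2.resize(im[y0:y1,x0:x1,::-1],(600,600),interpolation=cv2.INTER_CUBIC))
```

```text
0.10298086758028245 1195
((738.3665771484375, 276.56597900390625), (106.36096954345703, 199.7222442626953), 10.49450969696045) [[667.88684 365.07028]
 [704.2645  168.68893]
 [808.8463  188.06168]
 [772.4686  384.44302]]
337 250 [0.6194 0.3108 0.1487]
400 242 [0.6351 0.2022 0.1558]
337 230 [0.6567 0.3125 0.1381]
400 222 [0.6711 0.2023 0.1387]
337 268 [0.5871 0.3083 0.1683]
400 260 [0.5986 0.2022 0.1838]
320 252 [0.6145 0.3383 0.1606]
420 242 [0.6332 0.1709 0.1671]
355 165 [0.7861 0.2847 0.0978]
330 285 [0.5742 0.3336 0.0301]
425 270 [0.596  0.1568 0.0963]
310 205 [0.709  0.3643 0.1032]
415 190 [0.7393 0.1771 0.1029]
```

View pics/crop0.png

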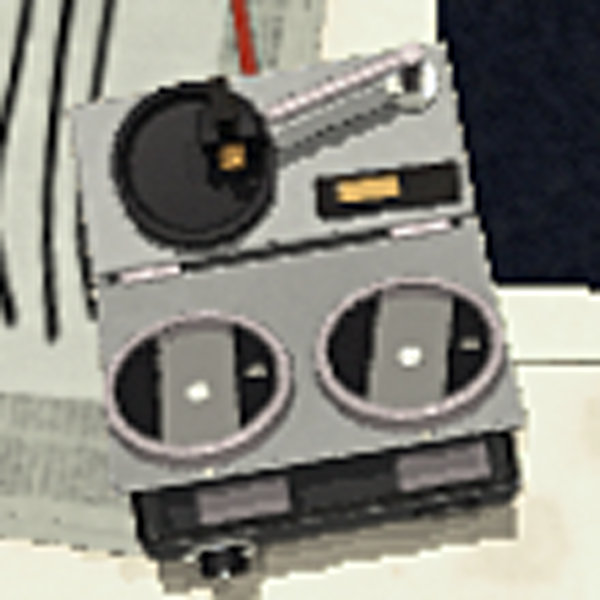

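The crop confirms the pose: grinder yaw is about 10.5° and its origin about (0.6875, 0.267). The slots run roughly front to back, centred at crop (197,390) and (410,355). I'll move above it with the gripper closed.

Request:
move_arm:
  deltas: [0,0,0,0,0,-17,1,0,0,0,0,0,-17,1,0,0,0,0,0,-17,1,0,0,0,0,0,-17,1,0,0,-0.4,15,-13,-17,1,0,0,-0.4,15,-13,-17,1,0,0,-0.4,15,-13,-17,1,0,0,-0.4,15,-13,-17,1]

```text
time: 0.9
tool_pos: [0.2924, -0.3353, 0.375]
ee_rot: [-3.141, -0.0, 0.772]
wrist_force: [0.1, 0.5, -0.2]
width: 0.0337
finger_force: 0.0
```

```bash
cat >> h.py <<'E'
def goto(p,psi,roll=np.pi,pitch=0,frm=None):
    """tool-axis delta from the measured pose (or frm=(pos,Rmat)) to world pose"""
    if frm is None: o=robot.get_obs(); frm=(np.array(o["tool_pos"]),tool_R(o))
    Rt=R.from_euler('xyz',[roll,pitch,psi]).as_matrix()
    return R.from_matrix(frm[1].T@Rt).as_rotvec().round(3), (frm[1].T@(np.array(p)-frm[0])*100).round(2)
E
python3 - <<'E'
from h import *
o=robot.get_obs();print(o["time"],o["tool_pos"],o["ee_rot"],o["width"],o["joint_positions"])
print(goto([.60,.25,.37],1.754)); print(goto([.45,-.1,.375],1.2))
c=np.load("top0.npz")["c"]; print(c[170:280,290:440,2].max(), c[...,2][50:160,360:490].max())
E
```

```text
0.9 [ 0.2924358  -0.33531283  0.37496249] [-3.14095154e+00 -4.02962013e-04  7.71800412e-01] 0.03365370147626325 [-9.81377230e-01 -1.16572239e-01  1.23671256e+00  3.11159519e-04
  2.02215588e+00 -1.82245819e-01]
(array([-0.   , -0.001, -0.982]), array([ 62.86, -20.5 ,   0.53]))
(array([-0.001, -0.001, -0.428]), array([ 2.77e+01, -5.87e+00,  1.00e-02]))
1.1340439804031575 1.1340439804031575
```

Request:
move_arm:
  deltas: [0,0,-0.6,38,-12,0,1,0,0,-0.6,38,-12,0,1,0,0,-0.6,38,-12,0,1,0,0,-0.6,38,-12,0,1,0,0,-0.6,38,-12,0,1,0,0,-0.6,38,-12,0,1,0,0,-0.6,38,-12,0,1,0,0,-0.6,38,-12,0,1]

```text
time: 1.7
tool_pos: [0.4814, 0.0159, 0.3751]
ee_rot: [-3.141, 0.0, 1.371]
wrist_force: [0.3, -0.2, 0.3]
width: -0.0001
finger_force: 0.0
```

Run:
```python
from h import *
o=robot.get_obs();print(o["time"],o["tool_pos"],o["ee_rot"],o["width"])
print(goto([.60,.25,.37],1.754)); print(goto([.59,.22,.37],1.754))
s=snap("wrist");print(s["T_tool_cam"],s["fov_y"])
```

```text
1.7 [0.48140517 0.01592591 0.37507973] [-3.14126631e+00  2.68327712e-04  1.37128070e+00] -7.173363346458833e-05
(array([-0.   ,  0.   , -0.383]), array([25.29,  6.99,  0.5 ]))
(array([-0.   ,  0.   , -0.383]), array([22.16,  6.6 ,  0.5 ]))
[[-2.45133476e-04  9.61113114e-01  2.76154887e-01  8.19566971e-02]
 [ 9.99999915e-01  3.26990038e-04 -2.50370215e-04  1.25231383e-03]
 [-3.30933994e-04  2.76154802e-01 -9.61113113e-01 -1.78597759e-01]
 [ 0.00000000e+00  0.00000000e+00  0.00000000e+00  1.00000000e+00]] 61.28364140001123
```

Request:
move_arm:
  deltas: [0,0,-0.383,28.4,6.6,0,1,0,0,-0.383,28.4,6.6,0,1,0,0,-0.383,28.4,6.6,0,1,0,0,-0.383,28.4,6.6,0,1,0,0,-0.383,28.4,6.6,0,1,0,0,-0.383,28.4,6.6,0,1,0,0,-0.383,28.4,6.6,0,1,0,0,-0.383,28.4,6.6,0,1]

```text
time: 2.55
tool_pos: [0.6023, 0.2794, 0.373]
ee_rot: [-3.137, 0.001, 1.755]
wrist_force: [-0.9, 0.3, 0.5]
width: 0.0006
finger_force: 0.0
```

Run:
```python
from h import *
o=robot.get_obs();print(o["time"],o["tool_pos"],o["ee_rot"],o["joint_positions"])
s=snap("wrist");np.savez("w1.npz",c=cloud(s),i=s["image"],d=s["depth"],T=s["T"])
cv2.imwrite("pics/w1.png",cv2.resize(s["image"][:,:,::-1],(800,600),interpolation=cv2.INTER_CUBIC))
```

```text
2.55 [0.60233202 0.27937281 0.37297869] [-3.13747259e+00  1.24010403e-03  1.75496043e+00] [ 3.49226720e-01  4.09276810e-01  6.45356558e-01 -6.29612517e-04
  2.09122703e+00  1.64753264e-01]
```

View pics/w1.png

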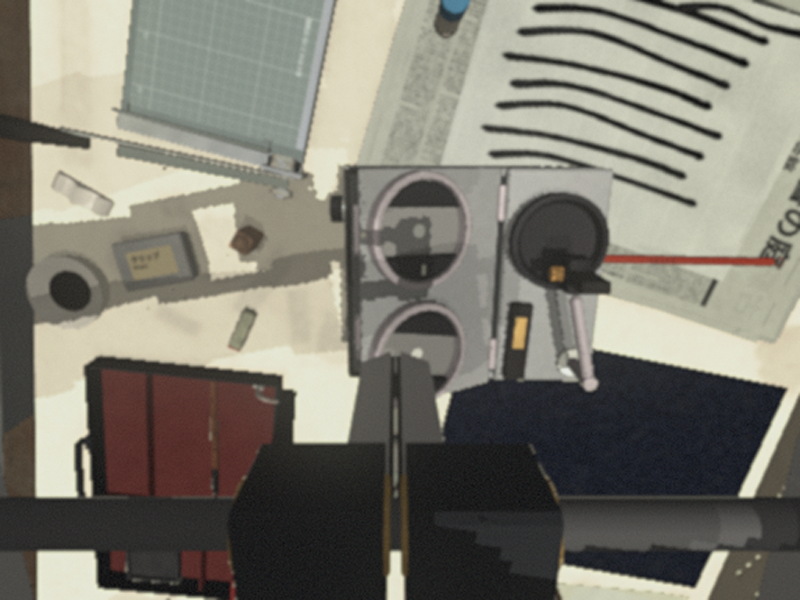

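The wrist view shows the left dial centred at (420,230) and the right dial at about (418,352), both slots near horizontal in the picture (open). I'll measure them from the depth data.

Run:
```python
from h import *
z=np.load("w1.npz");c=z["c"];im=z["i"]
# cover-plane: use points in cover region off dials
def at(u,v): return c[int(v/1.5625),int(u/1.5625)]
for u,v in[(420,230),(400,230),(440,232),(418,352),(475,300),(485,180),(370,180),(370,290),(480,350),(366,180),(352,180),(350,360)]: print(u,v,(at(u,v)*1000).round(1))
sub=c[100:255,215:400]
m=(abs(sub[...,2]-.102)<.005);n,l,st,ce=cv2.connectedComponentsWithStats(m.astype(np.uint8))
k=1+np.argmax(st[1:,4]);P=sub[l==k]*1000
r=cv2.minAreaRect(P[:,:2].astype(np.float32));print(P[:,2].mean(),r,cv2.boxPoints(r))
# ring top: bright pinkish pixels -> circle fit
hsv=im.astype(int); pink=(hsv[...,0]-hsv[...,1]>8)&(hsv.sum(-1)>300)
for nm,(u0,u1,v0,v1) in dict(L=(232,304,104,186),R=(232,304,186,255)).items():
    mm=np.zeros(pink.shape,bool);mm[v0:v1,u0:u1]=1;mm&=pink&(c[...,2]>.1)
    Q=c[mm]*1000
    A=np.c_[Q[:,:2],np.ones(len(Q))];co,*_=np.linalg.lstsq(A,Q[:,2],rcond=None);res=Q[:,2]-A@co
    k=abs(res)<4;Q=Q[k];co,*_=np.linalg.lstsq(A[k],Q[:,2],rcond=None)
    nrm=np.r_[-co[:2],1];nrm/=np.linalg.norm(nrm)
    # circle in plane
    e1=np.cross([0,1,0],nrm);e1/=np.linalg.norm(e1);e2=np.cross(nrm,e1);q=np.c_[Q@e1,Q@e2]
    (B,*_)=np.linalg.lstsq(np.c_[2*q,np.ones(len(q))],(q**2).sum(1),rcond=None)
    C=e1*B[0]+e2*B[1]+nrm*(Q@nrm).mean();print(nm,len(Q),C.round(1),"r",np.sqrt(B[2]+B[0]**2+B[1]**2).round(1),"tilt",np.arccos(nrm[2]).round(3),"dir",np.degrees(np.arctan2(nrm[1],nrm[0])).round(1))
```

```text
420 230 [616.9 308.3 153. ]
400 230 [602.1 306.6 160.4]
440 232 [634.1 308.5 140.9]
418 352 [635.8 206.9 151.9]
475 300 [681.7 250.3 112.7]
485 180 [665.6 354.5 113.2]
370 180 [572.6 339.8 172. ]
370 290 [586.5 258.2 170.5]
480 350 [697.5 203.3 110.4]
366 180 [570.3 339.3 171.3]
352 180 [554.  332.7  90.8]
350 360 [579.9 165.5  95.8]
101.94424774323363 ((739.8658447265625, 276.98712158203125), (105.12110137939453, 199.67738342285156), 9.901350975036621) [[670.9207  366.30084]
 [705.2557  169.5976 ]
 [808.811   187.6734 ]
 [774.476   384.37665]]
L 316 [620.8 308.3 160.1] r 43.0 tilt 0.554 dir 9.0
R 226 [639.1 206.4 160.2] r 43.1 tilt 0.554 dir 10.4
```

```bash
cat >> h.py <<'E'
YAW=np.radians(9.95);O=np.array([.6892,.2678]);EX=np.array([np.cos(YAW),np.sin(YAW)]);EY=np.array([-EX[1],EX[0]])
def g2w(x,y,z): return np.r_[O+EX*x/1000+EY*y/1000,z/1000]   # z = world mm
PS=YAW+np.pi/2
def press(a,y,s=116,back=12.5,dz=0,pull=0): return g2w(8-s*np.cos(a)+3*np.sin(a)+back-pull,y,103+s*np.sin(a)+3*np.cos(a)+dz)
def turn(th,y,r=19,off=11,z=105):  # y = +-52
    d=np.array([-np.cos(th),np.sin(th)]);t=np.array([np.sin(th),np.cos(th)])
    p=np.array([-80,y])+r*d+off*t; return g2w(*p,z)
def st():
    o=robot.get_obs();p=o["tool_pos"];q=p[:2]-O
    print("t",o["time"],"g xy",(q@EX*1000).round(1),(q@EY*1000).round(1),"z",(p[2]*1000).round(1),"rpy",np.round(o["ee_rot"],3),"F",np.round(o["wrist_force"],1),"T",np.round(o["wrist_torque"],2))
E
python3 - <<'E'
from h import *
st();h=press(.554,53,dz=35);print(goto(h,PS))
Rt=R.from_euler('xyz',[np.pi,0,PS]).as_matrix()
for a,dz in[(.554,8),(.554,0),(.45,-1),(.35,-1),(.25,-1),(.15,-1),(.07,-1),(0,0),(0,-2)]: print(a,goto(press(a,53,dz=dz),PS,frm=(h,Rt)))
E
```

```text
t 2.6 g xy -84.0 25.4 z 374.8 rpy [-3.140e+00  1.000e-03  1.754e+00] F [ 0.7  0.2 -0.2] T [-0.06 -0.11 -0.05]
(array([-0.002,  0.001,  0.009]), array([ 2.76,  0.8 , 17.32]))
0.554 (array([0., 0., 0.]), array([ 0. , -0. ,  2.7]))
0.554 (array([0., 0., 0.]), array([ 0. , -0. ,  3.5]))
0.45 (array([0., 0., 0.]), array([-0.  , -0.61,  4.64]))
0.35 (array([0., 0., 0.]), array([-0.  , -1.09,  5.7 ]))
0.25 (array([0., 0., 0.]), array([-0.  , -1.46,  6.8 ]))
0.15 (array([0., 0., 0.]), array([-0.  , -1.72,  7.93]))
0.07 (array([0., 0., 0.]), array([-0.  , -1.84,  8.85]))
0 (array([0., 0., 0.]), array([-0.  , -1.89,  9.56]))
0 (array([0., 0., 0.]), array([-0.  , -1.89,  9.76]))
```

Request:
move_arm:
  deltas: [0,0,0.009,2.76,0.8,8,1,0,0,0.009,2.76,0.8,14,1,0,0,0.009,2.76,0.8,17.3,1,0,0,0.009,2.76,0.8,17.3,1,0,0,0.009,2.76,0.8,17.3,1]

```text
time: 3.1
tool_pos: [0.6021, 0.3048, 0.1976]
ee_rot: [-3.132, 0.002, 1.743]
wrist_force: [-0.5, -0.3, -0.2]
width: 0.0004
finger_force: 0.0
```

Run:
```python
from h import *
st();print(goto(press(.554,53,dz=35),PS))
s=snap("wrist");np.savez("w2.npz",c=cloud(s),i=s["image"])
cv2.imwrite("pics/w2.png",cv2.resize(s["image"][:,:,::-1],(800,600),interpolation=cv2.INTER_CUBIC))
```

```text
t 3.1 g xy -79.4 51.5 z 197.6 rpy [-3.132e+00  2.000e-03  1.743e+00] F [-0.5 -0.3 -0.2] T [-0.   -0.08  0.03]
(array([-0.009,  0.002, -0.001]), array([ 0.15,  0.28, -0.4 ]))
```

View pics/w2.png

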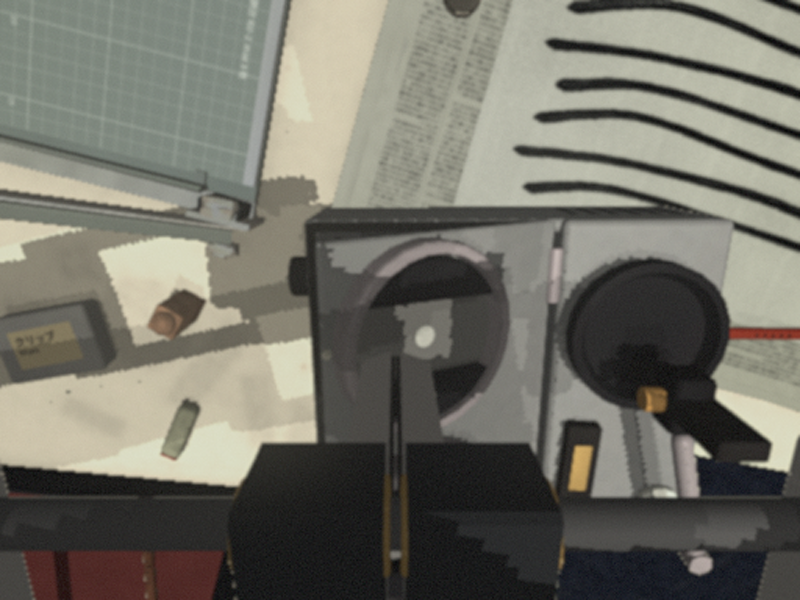

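The tip (395,360) is over the left slot, which is still near its open angle, with walls from (365,308) to (495,290). I'll begin the press.

Request:
move_arm:
  deltas: [0,0,0,0,0,1.5,1,0,0,0,0,0,2.7,1,0,0,0,0,0,3.5,1,0,0,0,0,-0.3,4.1,1,0,0,0,0,-0.6,4.65,1,0,0,0,0,-0.6,4.65,1]

```text
time: 3.75
tool_pos: [0.5984, 0.3064, 0.1552]
ee_rot: [-3.141, 0.0, 1.745]
wrist_force: [-0.3, 0.5, 0.2]
width: 0.0007
finger_force: 0.0
```

Run:
```python
from h import *
st()
s=snap("side");i=s["image"][100:260,110:270,::-1]
cv2.imwrite("pics/s1.png",cv2.resize(i,(600,600),interpolation=cv2.INTER_CUBIC))
h=press(.554,53,dz=35);Rt=R.from_euler('xyz',[np.pi,0,PS]).as_matrix()
```

```text
t 3.75 g xy -82.7 53.7 z 155.2 rpy [-3.141  0.     1.745] F [-0.3  0.5  0.2] T [-0.09 -0.07 -0.03]
```

View pics/s1.png

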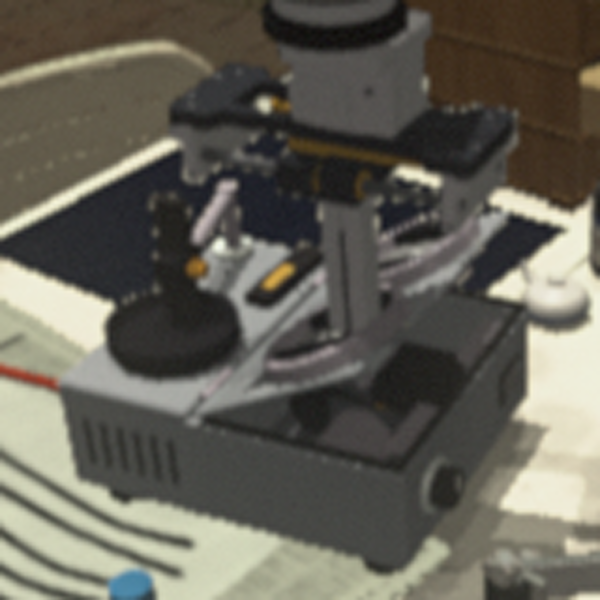

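The side crop shows the fingertip in the left dial's slot at (355,330), inside the ring. I'll keep pressing.

Request:
move_arm:
  deltas: [0,0,0,0,-0.25,0.5,1,0,0,0,0,-0.5,1.05,1,0,0,0,0,-0.7,1.6,1,0,0,0,0,-0.85,2.15,1,0,0,0,0,-1.0,2.7,1,0,0,0,0,-1.1,3.3,1,0,0,0,0,-1.1,3.3,1]

```text
time: 4.5
tool_pos: [0.5875, 0.3046, 0.1217]
ee_rot: [-3.14, 0.0, 1.745]
wrist_force: [-1.6, 0.3, 1.8]
width: 0.0009
finger_force: 1.1
```

Request:
move_arm:
  deltas: [0,0,0,0,-0.1,0.6,1,0,0,0,0,-0.15,1.1,1,0,0,0,0,-0.2,1.4,1,0,0,0,0,-0.2,1.6,1,0,0,0,0,-0.2,1.6,1]

```text
time: 5.0
tool_pos: [0.5864, 0.3044, 0.1068]
ee_rot: [3.141, -0.0, 1.745]
wrist_force: [-0.7, 0.7, 4.2]
width: 0.0005
finger_force: 1.9
```

Run:
```python
from h import *
st()
s=snap("side");i=s["image"][130:260,110:270,::-1]
cv2.imwrite("pics/s2.png",cv2.resize(i,(738,600),interpolation=cv2.INTER_CUBIC))
```

```text
t 5.0 g xy -94.9 53.8 z 106.8 rpy [ 3.141 -0.     1.745] F [-0.7  0.7  4.2] T [ 0.1   0.11 -0.01]
```

View pics/s2.png

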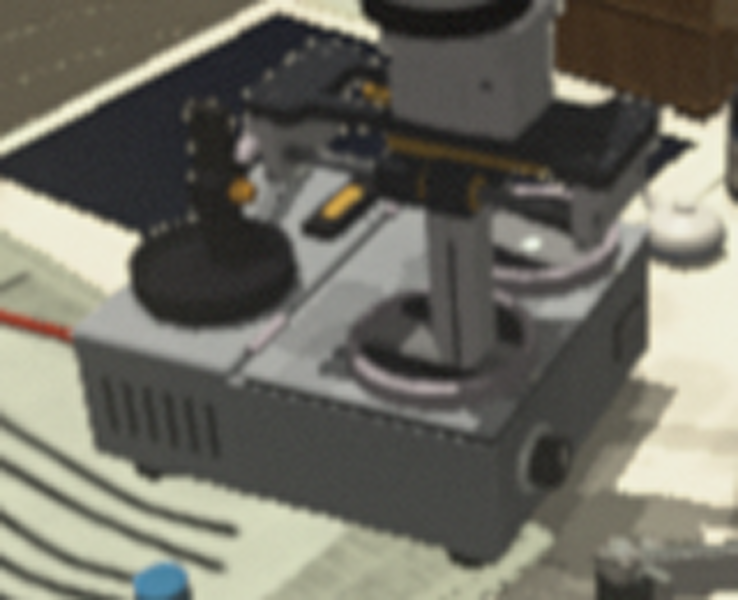

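The cover is almost level. I'll press on until the stop shows in the force.

Request:
move_arm:
  deltas: [0,0,0,0,-0.1,0.15,1,0,0,0,0,-0.2,0.25,1,0,0,0,0,-0.3,0.3,1,0,0,0,0,-0.3,0.3,1]

```text
time: 5.45
tool_pos: [0.5863, 0.3044, 0.1062]
ee_rot: [3.133, -0.001, 1.744]
wrist_force: [4.3, 1.2, 6.6]
width: 0.0004
finger_force: 3.2
```

Request:
move_arm:
  deltas: [0,0,0,0,0,0.3,1,0,0,0,0,0,0.6,1,0,0,0,0,0,0.6,1,0,0,0,0,0,0.6,1]

```text
time: 5.85
tool_pos: [0.5864, 0.3044, 0.1058]
ee_rot: [3.13, -0.001, 1.745]
wrist_force: [-3.9, -1.1, 22.8]
width: 0.0006
finger_force: 11.1
```

Run:
```python
from h import *
st()
```

```text
t 5.85 g xy -94.9 53.8 z 105.8 rpy [ 3.130e+00 -1.000e-03  1.745e+00] F [-3.9 -1.1 22.8] T [-0.34  0.53  0.  ]
```

```bash
cat >> h.py <<'E'
def rows(y,ths,start,z,r=19,off=15):
    S=g2w(*start);Rt=R.from_euler('xyz',[np.pi,0,PS-start_th]).as_matrix()
    for th in ths:
        a,b=goto(turn(th,y,r=r,off=off,z=z),PS-th,frm=(S,Rt));print(th,a,b)
start_th=0
E
python3 - <<'E'
import h;from h import *
rows(52,[0,.15,.3,.45,.6,.75,.9,1.05],(-98.7,53,97.3),99)
E
```

```text
0 [0. 0. 0.] [ 1.4  -0.03 -0.17]
0.15 [ 0.   -0.    0.15] [ 1.67  0.22 -0.17]
0.3 [ 0.  -0.   0.3] [ 1.89  0.5  -0.17]
0.45 [ 0.   -0.    0.45] [ 2.08  0.81 -0.17]
0.6 [ 0.  -0.   0.6] [ 2.21  1.15 -0.17]
0.75 [-0.   -0.    0.75] [ 2.29  1.5  -0.17]
0.9 [ 0.  -0.   0.9] [ 2.32  1.86 -0.17]
1.05 [-0.   -0.    1.05] [ 2.29  2.23 -0.17]
```

Request:
move_arm:
  deltas: [0,0,0,0.5,0,-0.15,1,0,0,0,1.0,0,-0.15,1,0,0,0,1.4,0,-0.15,1,0,0,0.07,1.55,0.1,-0.15,1,0,0,0.15,1.67,0.22,-0.15,1,0,0,0.22,1.78,0.36,-0.15,1,0,0,0.3,1.89,0.5,-0.15,1,0,0,0.3,1.89,0.5,-0.15,1]

```text
time: 6.65
tool_pos: [0.5898, 0.3173, 0.1059]
ee_rot: [3.129, 0.007, 1.439]
wrist_force: [0.5, -13.5, 18.4]
width: 0.0007
finger_force: 12.9
```

Run:
```python
import h;from h import *
st();print((( turn(.3,52,off=11)[:2]-O)@np.c_[EX,EY])*1000)
```

```text
t 6.65 g xy -89.3 65.9 z 105.9 rpy [3.129 0.007 1.439] F [  0.5 -13.5  18.4] T [-2.64 -0.16 -0.14]
[-94.90067102  68.12358531]
```

Run:
```python
import h;from h import *
h.start_th=.3
rows(52,[.3,.45,.6,.75,.9],(-90.5,71.9,98.8),98.8,off=15)
```

```text
0.3 [0. 0. 0.] [-0.09 -0.31 -0.  ]
0.45 [-0.   -0.    0.15] [ 0.18 -0.06 -0.  ]
0.6 [ 0.  -0.   0.3] [0.4  0.22 0.  ]
0.75 [-0.   -0.    0.45] [0.59 0.53 0.  ]
0.9 [-0.  -0.   0.6] [0.72 0.87 0.  ]
```

Request:
move_arm:
  deltas: [0,0,0,0,-0.3,0,1,0,0,0.07,0.05,-0.2,0,1,0,0,0.15,0.18,-0.06,0,1,0,0,0.22,0.3,0.08,0,1,0,0,0.3,0.4,0.22,0,1,0,0,0.3,0.4,0.22,0,1]

```text
time: 7.25
tool_pos: [0.5936, 0.3202, 0.1059]
ee_rot: [3.125, 0.003, 1.138]
wrist_force: [2.3, -14.3, 18.0]
width: 0.0006
finger_force: 12.3
```

```bash
cat >> h.py <<'E'
def rel(th,y):
    o=robot.get_obs();q=(o["tool_pos"][:2]-O)@np.c_[EX,EY]*1000-[-80,y];f=o["wrist_force"][:2]@np.c_[EX,EY]
    d=np.array([-np.cos(th),np.sin(th)]);t=np.array([np.sin(th),np.cos(th)])
    print("r",(q@d).round(1),"tang",(q@t).round(1),"slot angle if on wall",(th+((q@t)-11)/max(q@d,5)).round(3),"Fr",(f@d).round(1),"Ft",(f@t).round(1))
E
python3 - <<'E'
import h;from h import *
st();rel(.6,52)
s=snap("wrist");cv2.imwrite("pics/w3.png",s["image"][60:260,130:400,::-1].repeat(2,0).repeat(2,1))
E
```

```text
t 7.25 g xy -85.1 68.2 z 105.9 rpy [3.125e+00 3.000e-03 1.138e+00] F [  2.3 -14.3  18. ] T [-2.9  -0.55 -0.08]
r 13.4 tang 10.4 slot angle if on wall 0.559 Fr -8.0 Ft -12.1
```

View pics/w3.png

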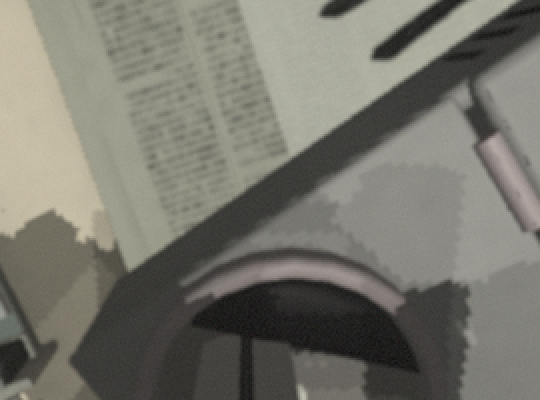

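The crop shows the slot wall from (195,325) to (415,370), clockwise of the tool's line. I'll compute its actual angle.

```bash
cat >> h.py <<'E'
def ray(s,u,v,z):
    f=192/np.tan(np.radians(s["fov_y"])/2);d=s["T"][:3,:3]@np.array([(u-s["cx"])/f,-(v-s["cy"])/f,-1]);o=s["T"][:3,3]
    p=o+d*(z-o[2])/d[2];return ((p[:2]-O)@np.c_[EX,EY]*1000)
def wall(s,a,b,y,z=.1155):
    A,B=ray(s,*a,z),ray(s,*b,z);d=B-A;th=np.arctan2(-d[1],d[0]);n=np.array([np.sin(th),np.cos(th)])
    print("A",A.round(1),"B",B.round(1),"slot angle",th.round(3),"wall offset from axis",((A-[-80,y])@n).round(1))
E
python3 - <<'E'
import h;from h import *
s=snap("wrist");wall(s,(227.5,222.5),(337.5,245),52)
E
```

```text
A [-86.5  89.6] B [-43.2  42.4] slot angle 0.828 wall offset from axis 20.7
```

```bash
cat >> h.py <<'E'
def rows2(y,ths,start,sth,z,r=18,off=14,lead=.15):
    S=g2w(*start);Rt=R.from_euler('xyz',[np.pi,0,PS-sth]).as_matrix()
    for th in ths:
        a,b=goto(turn(th,y,r=r,off=off,z=z),PS-th-lead,frm=(S,Rt));print(th,a,b)
E
python3 - <<'E'
from h import *
rows2(52,[.8,.9,1.05,1.2,1.35,1.5,1.6],(-87.2,75.1,98.8),.6,98.8)
E
```

```text
0.8 [ 0.   -0.    0.35] [0.23 0.41 0.  ]
0.9 [-0.   -0.    0.45] [0.37 0.59 0.  ]
1.05 [-0.  -0.   0.6] [0.54 0.89 0.  ]
1.2 [-0.   -0.    0.75] [0.67 1.2  0.  ]
1.35 [-0.  -0.   0.9] [0.75 1.54 0.  ]
1.5 [-0.   -0.    1.05] [0.78 1.88 0.  ]
1.6 [-0.   -0.    1.15] [0.77 2.1  0.  ]
```

Request:
move_arm:
  deltas: [0,0,0.12,0.0,0.0,0,1,0,0,0.25,0.1,0.2,0,1,0,0,0.35,0.23,0.41,0,1,0,0,0.45,0.37,0.59,0,1,0,0,0.52,0.45,0.74,0,1,0,0,0.6,0.54,0.89,0,1,0,0,0.6,0.54,0.89,0,1]

```text
time: 8.05
tool_pos: [0.6015, 0.3233, 0.1058]
ee_rot: [3.131, -0.005, 0.54]
wrist_force: [-2.5, -11.4, 19.0]
width: 0.0004
finger_force: 12.8
```

Run:
```python
import h;from h import *
st();rel(1.05,52)
s=snap("wrist");cv2.imwrite("pics/w4.png",s["image"][130:260,130:400,::-1].repeat(2,0).repeat(2,1))
np.savez("w4.npz",i=s["image"])
```

```text
t 8.05 g xy -76.7 69.9 z 105.8 rpy [ 3.131 -0.005  0.54 ] F [ -2.5 -11.4  19. ] T [-2.29  0.34 -0.06]
r 13.9 tang 11.7 slot angle if on wall 1.101 Fr -7.2 Ft -9.3
```

View pics/w4.png

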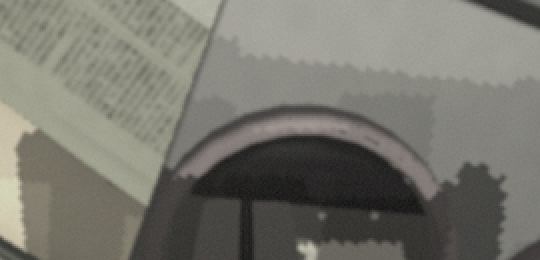

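```bash
cat >> h.py <<'E'
def slot(y):
    """slot angle from the dial's dark leading segment, colour + depth, in the wrist view (cover level)"""
    s=snap("wrist");c=cloud(s);q=(c[...,:2]-O)@np.c_[EX,EY]*1000-[-80,y]
    k=(np.hypot(q[...,0],q[...,1])<38)&(c[...,2]>.111)&(c[...,2]<.121)&(s["image"].max(-1)<60)
    p=q[k];best=None
    for th in np.arange(-.3,2,.01):
        n=np.array([np.sin(th),np.cos(th)]);t=p@n
        sc=((t>19)).sum()-2*((t>-19)&(t<17)).sum()
        m=p[t>15]; 
        w=abs(np.mean(m@np.array([np.cos(th),-np.sin(th)]))) if len(m) else 99
        if best is None or sc>best[0]: best=(sc,th,w)
    print("slot",y,best,len(p));
E
python3 - <<'E'
from h import *
s=snap("wrist");wall(s,(225,227.5),(342.5,236.5),52);slot(52)
rows2(52,[1.2,1.35,1.5,1.6,1.7],(-76.8,74.6,98.8),1.2,98.8,lead=.15)
E
```

```text
A [-69.3  89.6] B [-50.9  25.7] slot angle 1.29 wall offset from axis 20.7
slot 52 (np.int64(2469), np.float64(1.3000000000000014), np.float64(0.5685115220651683)) 2543
1.2 [-0.   -0.    0.15] [0.28 0.19 0.  ]
1.35 [-0.  -0.   0.3] [0.54 0.42 0.  ]
1.5 [-0.   -0.    0.45] [0.75 0.68 0.  ]
1.6 [ 0.   -0.    0.55] [0.87 0.88 0.  ]
1.7 [ 0.   -0.    0.65] [0.97 1.08 0.  ]
```

The slot estimator agrees with my reading at 1.29. I'll finish the turn.

Request:
move_arm:
  deltas: [0,0,0.08,0.15,0.1,0,1,0,0,0.15,0.28,0.19,0,1,0,0,0.22,0.42,0.3,0,1,0,0,0.3,0.54,0.42,0,1,0,0,0.38,0.65,0.55,0,1,0,0,0.45,0.75,0.68,0,1,0,0,0.5,0.82,0.8,0,1,0,0,0.5,0.82,0.8,0,1]

```text
time: 9.0
tool_pos: [0.6066, 0.3245, 0.1057]
ee_rot: [3.14, 0.003, 0.045]
wrist_force: [-14.7, -5.0, 23.8]
width: 0.0002
finger_force: 19.3
```

Run:
```python
from h import *
st();rel(1.55,52);slot(52)
```

```text
t 9.0 g xy -71.5 70.1 z 105.7 rpy [3.14e+00 3.00e-03 4.50e-02] F [-14.7  -5.   23.8] T [-1.05  2.8   0.19]
r 18.0 tang 8.9 slot angle if on wall 1.431 Fr -2.0 Ft -15.4
slot 52 (np.int64(2444), np.float64(1.5100000000000016), np.float64(1.41470377404234)) 2681
```

Request:
move_arm:
  deltas: [0,0,0.03,0.2,0,0,1,0,0,0.03,0.4,-0.05,0,1,0,0,0.03,0.4,-0.05,0,1]

```text
time: 9.35
tool_pos: [0.6068, 0.3248, 0.1056]
ee_rot: [3.138, 0.011, 0.016]
wrist_force: [-23.2, -7.5, 27.7]
width: 0.0006
finger_force: 22.9
```

Run:
```python
from h import *
st();rel(1.571,52);slot(52)
```

```text
t 9.35 g xy -71.3 70.4 z 105.6 rpy [3.138 0.011 0.016] F [-23.2  -7.5  27.7] T [-1.47  4.39  0.21]
r 18.4 tang 8.7 slot angle if on wall 1.446 Fr -3.4 Ft -24.1
slot 52 (np.int64(2387), np.float64(1.4900000000000015), np.float64(2.156186952753193)) 2740
```

A 24 N push no longer moves it, so the left fastener is at its stop. I'll relieve the push, lift off and check.

Request:
move_arm:
  deltas: [0,0,0,-0.4,0,0,1,0,0,0,-0.9,0.1,0,1,0,0,0,-1.0,0.1,-0.5,1,0,0,0,-1.0,0.1,-1.5,1,0,0,0,-1.0,0.1,-4,1,0,0,0,-1.0,0.1,-8,1,0,0,0,-1.0,0.1,-12,1,0,0,0,-1.0,0.1,-12,1]

```text
time: 10.2
tool_pos: [0.6055, 0.3259, 0.2267]
ee_rot: [-3.137, -0.011, 0.015]
wrist_force: [0.9, 0.3, 0.5]
width: 0.0005
finger_force: 0.0
```

Run:
```python
from h import *
st();slot(52)
s=snap("top");c=cloud(s);q=(c[...,:2]-O)@np.c_[EX,EY]*1000
def zz(x0,x1,y0,y1):
    k=(q[...,0]>x0)&(q[...,0]<x1)&(q[...,1]>y0)&(q[...,1]<y1)&(c[...,2]>.05)&(c[...,2]<.2);print((x0,x1,y0,y1),k.sum(),(np.median(c[k][:,2])*1000 if k.any() else 0))
zz(-30,-5,-90,90);zz(-127,-110,-20,20);zz(-125,-110,-95,-75);zz(15,25,-90,90)
print("to view",goto(g2w(-80,20,260),PS))
print("hover R",goto(g2w(-97,-52,150),PS))
```

```text
t 10.2 g xy -72.4 71.7 z 226.7 rpy [-3.137 -0.011  0.015] F [0.9 0.3 0.5] T [0.04 0.02 0.04]
slot 52 (np.int64(631), np.float64(1.5200000000000016), np.float64(1.178515310961549)) 1826
(-30, -5, -90, 90) 253 104.39878566295313
(-127, -110, -20, 20) 27 106.25399414290548
(-125, -110, -95, -75) 39 107.45107949542287
(15, 25, -90, 90) 186 105.17298573733113
to view (array([ 1.00e-03, -1.00e-03, -1.73e+00]), array([ 0.27,  5.15, -4.02]))
hover R (array([ 1.00e-03, -1.00e-03, -1.73e+00]), array([-0.28, 12.53,  6.98]))
```

The left cam holds the cover at about 0.02 rad. Now to the right fastener.

Request:
move_arm:
  deltas: [0,0,-1.73,0.2,6.5,-3,1,0,0,-1.73,0.2,6.5,-3,1,0,0,-1.73,0.2,6.5,-3,1,0,0,-1.73,0.2,6.5,-3,1,0,0,-1.73,0.2,6.5,-3,1,0,0,-1.73,0.2,6.5,-3,1,0,0,-1.73,0.2,6.5,-3,1,0,0,-1.73,0.2,6.5,-3,1]

```text
time: 11.1
tool_pos: [0.6051, 0.2597, 0.2454]
ee_rot: [-3.136, 0.004, 1.221]
wrist_force: [-0.3, 0.2, 0.7]
width: 0.0004
finger_force: 0.0
```

Run:
```python
from h import *
st();print("fin",goto(g2w(-80,5,257),PS))
```

```text
t 11.1 g xy -84.2 6.5 z 245.4 rpy [-3.136  0.004  1.221] F [-0.3  0.2  0.7] T [-0.03 -0.06  0.04]
fin (array([-0.006,  0.003, -0.524]), array([ 0.08,  0.44, -1.17]))
```

Request:
move_arm:
  deltas: [0,0,-0.524,0.1,0.4,-1,1,0,0,-0.524,0.1,0.4,-1,1,0,0,-0.524,0.1,0.4,-1,1,0,0,-0.524,0.1,0.4,-1,1,0,0,-0.524,0.1,0.4,-1,1]

```text
time: 11.6
tool_pos: [0.6094, 0.2593, 0.2557]
ee_rot: [-3.135, 0.001, 1.738]
wrist_force: [0.1, 0.1, 0.5]
width: 0.0006
finger_force: 0.0
```

Run:
```python
from h import *
st();slot(-52);slot(52)
h=g2w(-99,-52,150);print("hover R",goto(h,PS-.1))
```

```text
t 11.6 g xy -80.1 5.4 z 255.7 rpy [-3.135e+00  1.000e-03  1.738e+00] F [0.1 0.1 0.5] T [-0.08 -0.12 -0.  ]
slot -52 (np.int64(685), np.float64(0.2400000000000005), np.float64(0.9973094881901933)) 707
slot 52 (np.int64(348), np.float64(1.5300000000000016), np.float64(10.805205351060872)) 771
hover R (array([-0.004,  0.001,  0.093]), array([-5.75, -1.83, 10.69]))
```

Run:
```python
from h import *
print(goto(g2w(-98.5,-47.5,140),PS-.34))
```

```text
(array([-0.004,  0.002,  0.333]), array([-5.3 , -1.78, 11.69]))
```

Request:
move_arm:
  deltas: [0,0,0.15,-4,-1.5,2,1,0,0,0.3,-5.3,-1.8,6,1,0,0,0.333,-5.3,-1.8,10,1,0,0,0.333,-5.3,-1.8,11.7,1,0,0,0.333,-5.3,-1.8,11.7,1,0,0,0.333,-5.3,-1.8,11.7,1]

```text
time: 12.3
tool_pos: [0.6012, 0.2044, 0.1423]
ee_rot: [-3.141, 0.0, 1.405]
wrist_force: [0.4, -0.4, 0.5]
width: 0.0006
finger_force: 0.0
```

Run:
```python
from h import *
st();print(goto(g2w(-98.5,-47.5,112),PS-.34))
```

```text
t 12.3 g xy -97.6 -47.3 z 142.3 rpy [-3.141  0.     1.405] F [ 0.4 -0.4  0.5] T [-0.05 -0.06 -0.03]
(array([-0.001,  0.   ,  0.001]), array([-0.05, -0.07,  3.03]))
```

Request:
move_arm:
  deltas: [0,0,0,0,-0.1,2,1,0,0,0,0,-0.1,3.2,1,0,0,0,0,-0.1,3.7,1,0,0,0,0,-0.1,4.1,1,0,0,0,0,-0.1,4.3,1,0,0,0,0,-0.1,4.3,1]

```text
time: 12.9
tool_pos: [0.6006, 0.2049, 0.1059]
ee_rot: [3.138, -0.001, 1.406]
wrist_force: [-8.1, -1.7, 16.7]
width: 0.0008
finger_force: 8.2
```

Run:
```python
from h import *
st();slot(-52)
rows2(-52,[.24,.4,.55,.7,.85],(-98.5,-47.5,99),.34,99)
```

```text
t 12.9 g xy -98.1 -46.6 z 105.9 rpy [ 3.138e+00 -1.000e-03  1.406e+00] F [-8.1 -1.7 16.7] T [-0.34  1.48 -0.05]
slot -52 (np.int64(2546), np.float64(0.20000000000000046), np.float64(0.7366809427745987)) 3450
0.24 [ 0.   -0.    0.05] [ 1.41 -0.04 -0.  ]
0.4 [ 0.   -0.    0.21] [1.7  0.18 0.  ]
0.55 [-0.   -0.    0.36] [1.94 0.43 0.  ]
0.7 [ 0.   -0.    0.51] [2.14 0.7  0.  ]
0.85 [ 0.   -0.    0.66] [2.29 1.01 0.  ]
```

Request:
move_arm:
  deltas: [0,0,0,0.7,0,0,1,0,0,0.05,1.4,0,0,1,0,0,0.13,1.55,0.05,0,1,0,0,0.21,1.7,0.15,0,1,0,0,0.29,1.82,0.28,0,1,0,0,0.36,1.94,0.4,0,1,0,0,0.43,2.05,0.55,0,1,0,0,0.51,2.14,0.7,0,1]

```text
time: 13.75
tool_pos: [0.6137, 0.2207, 0.106]
ee_rot: [3.131, -0.001, 0.89]
wrist_force: [-2.4, -9.8, 13.6]
width: 0.0006
finger_force: 9.7
```

Run:
```python
from h import *
st();slot(-52);rel(.7,-52)
d=lambda th:np.array([-80-18*np.cos(th)+14*np.sin(th),-52+18*np.sin(th)+14*np.cos(th),99])
print(d(.7));rows2(-52,[.85,1.0,1.15,1.3,1.45,1.6,1.65],d(.7),.85,99)
```

```text
t 13.75 g xy -82.5 -33.4 z 106.0 rpy [ 3.131e+00 -1.000e-03  8.900e-01] F [-2.4 -9.8 13.6] T [-1.95  0.42 -0.05]
slot -52 (np.int64(2338), np.float64(0.9900000000000011), np.float64(0.011945841325506922)) 2424
r 13.7 tang 12.7 slot angle if on wall 0.826 Fr -2.7 Ft -8.8
[-84.74811175 -29.69629101  99.        ]
0.85 [-0.   -0.    0.15] [0.28 0.19 0.  ]
1.0 [ 0.  -0.   0.3] [0.54 0.42 0.  ]
1.15 [-0.   -0.    0.45] [0.75 0.68 0.  ]
1.3 [ 0.  -0.   0.6] [0.93 0.98 0.  ]
1.45 [-0.   -0.    0.75] [1.06 1.29 0.  ]
1.6 [ 0.  -0.   0.9] [1.14 1.63 0.  ]
1.65 [ 0.   -0.    0.95] [1.15 1.74 0.  ]
```

Request:
move_arm:
  deltas: [0,0,0.14,0.1,0.05,0,1,0,0,0.25,0.28,0.19,0,1,0,0,0.35,0.42,0.3,0,1,0,0,0.43,0.54,0.42,0,1,0,0,0.52,0.65,0.55,0,1,0,0,0.6,0.75,0.68,0,1,0,0,0.68,0.85,0.83,0,1,0,0,0.75,0.93,0.98,0,1]

```text
time: 14.6
tool_pos: [0.6251, 0.2227, 0.1059]
ee_rot: [3.137, -0.003, 0.141]
wrist_force: [-10.1, -6.8, 16.2]
width: 0.0002
finger_force: 13.1
```

Run:
```python
from h import *
st();slot(-52);rel(1.3,-52)
d=lambda th:np.array([-80-18*np.cos(th)+14*np.sin(th),-52+18*np.sin(th)+14*np.cos(th),99])
rows2(-52,[1.45,1.6,1.65],d(1.3),1.6,99)
```

```text
t 14.6 g xy -70.9 -33.3 z 105.9 rpy [ 3.137e+00 -3.000e-03  1.410e-01] F [-10.1  -6.8  16.2] T [-1.33  1.74  0.07]
slot -52 (np.int64(2299), np.float64(1.5300000000000016), np.float64(1.0176673052932426)) 2330
r 15.7 tang 13.7 slot angle if on wall 1.473 Fr -3.7 Ft -10.4
1.45 [ 0.  0. -0.] [0.31 0.14 0.  ]
1.6 [ 0.   -0.    0.15] [0.59 0.33 0.  ]
1.65 [ 0.  -0.   0.2] [0.68 0.41 0.  ]
```

Almost there. I'll push on to the stop.

Request:
move_arm:
  deltas: [0,0,0.03,0.2,0.08,0,1,0,0,0.06,0.4,0.17,0,1,0,0,0.1,0.59,0.25,0,1,0,0,0.12,0.7,0.3,0,1,0,0,0.12,0.7,0.3,0,1]

```text
time: 15.15
tool_pos: [0.6252, 0.2236, 0.1057]
ee_rot: [3.141, 0.012, 0.027]
wrist_force: [-23.8, -4.5, 22.0]
width: 0.0007
finger_force: 21.1
```

Run:
```python
from h import *
st();slot(-52);rel(1.571,-52)
```

```text
t 15.15 g xy -70.7 -32.5 z 105.7 rpy [3.141 0.012 0.027] F [-23.8  -4.5  22. ] T [-0.78  4.34  0.24]
slot -52 (np.int64(2215), np.float64(1.4900000000000015), np.float64(2.4564953714647233)) 2542
r 19.5 tang 9.3 slot angle if on wall 1.485 Fr -0.0 Ft -23.1
```

It gives the same stop signature, 23 N without motion. I'll back off and lift clear.

Request:
move_arm:
  deltas: [0,0,0,-0.4,0,0,1,0,0,0,-0.9,0.1,0,1,0,0,0,-1.1,0.1,-0.5,1,0,0,0,-1.1,0.1,-1.5,1,0,0,0,-1.1,0.1,-4,1,0,0,0,-1.1,0.1,-9,1,0,0,0,-1.1,0.1,-14,1,0,0,0,-1.1,0.1,-16,1]

```text
time: 16.0
tool_pos: [0.6221, 0.2228, 0.2667]
ee_rot: [-3.14, -0.009, 0.026]
wrist_force: [0.5, -0.1, 0.3]
width: 0.0006
finger_force: 0.0
```

Request:
move_arm:
  deltas: [0,0,-0.1,-5,0,-4,1,0,0,-0.1,-10,0,-6,1,0,0,-0.1,-13,0,-6,1,0,0,-0.1,-13,0,-6,1,0,0,-0.1,-13,0,-6,1,0,0,-0.1,-13,0,-6,1]

```text
time: 16.6
tool_pos: [0.4914, 0.219, 0.3187]
ee_rot: [3.141, 0.001, 0.125]
wrist_force: [0.2, 0.4, -0.2]
width: 0.0003
finger_force: 0.0
```

Run:
```python
from h import *
st();slot(52);slot(-52)
s=snap("wrist");w=s["image"][:,:,::-1]
t=snap("top")["image"][80:210,170:340,::-1]
cv2.imwrite("pics/end.png",np.hstack([cv2.resize(w,(440,330)),cv2.resize(t,(360,330),interpolation=cv2.INTER_CUBIC)]))
```

```text
t 16.6 g xy -203.3 -13.9 z 318.7 rpy [3.141e+00 1.000e-03 1.250e-01] F [ 0.2  0.4 -0.2] T [ 0.05 -0.03 -0.03]
slot 52 (np.int64(817), np.float64(1.5600000000000016), np.float64(0.10172002561091116)) 1217
slot -52 (np.int64(754), np.float64(1.5500000000000016), np.float64(1.7351636722143222)) 1164
```

View pics/end.png

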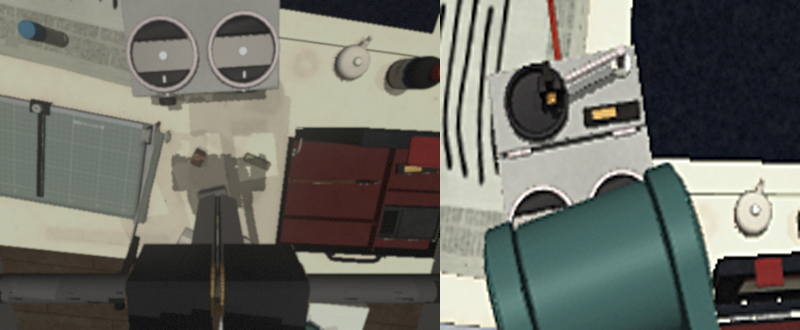

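Both slots, at (163,55) and (243,50), lie parallel to the front edge (1.55–1.56 rad), the cover is level, and the loose things are in place.

```bash
python3 -c "
from bench import robot
print(robot.close_job())"
```

```text
the job is handed in; nothing more can be done
None
```

The cover is shut and holds by itself: I pressed it fully down and turned the left fastener to its stop, then the right one, and handed the job in after about 17 s of robot time, leaving the loose things where they were.

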